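# Hang the ear defenders on the studio rail

## Robot

A 7-joint arm with a two-finger parallel gripper is mounted at the origin on the work surface. World frame = base frame: x ahead of the robot, y to its left, z up, the work surface at z = 0. Lengths are in m, angles in rad, forces in N, time in s.
With the tool pointing down it reaches from about 0.425 to 0.925 m from the base axis. Payload 6.8 kg.
Tool frame: the origin (TCP) lies on the front face of the gripper's body, between the roots of the fingers; the fingertips stand 73 mm ahead of it and the grasp point (between the pads) lies 54 mm ahead of it (env.nose_length is the distance from the TCP to the fingertips, in m); z points along the fingers, y is the line along which they close (so a half turn about z gives the same grasp; the last joint's range is limited). The gripper opens to 85 mm and grips with 20 to 120 N. Pads are 22 mm wide; open, the fingers measure 114 mm over their backs; the gripper's body (76 mm by 85 mm) begins 54 mm behind the grasp point. The pads swing forward as they close: fully open they stand 13 mm farther back than shut.
Start: joints at [-1.431, 0.477, 0.022, 1.555, -0.011, 1.109, -0.083], TCP at [0.166, 0.654, 0.304] pointing down, gripper open.
Joint ranges: [-2.96, 2.96], [-0.34, 2.1], [-1.41, 1.46], [0.24, 2.44], [-1.37, 4.51], [0.17, 1.92], [-2.96, 2.96]. Speed limits (rad/s): [2.39, 2.39, 3.14, 3.14, 3.14, 3.14, 3.14].

## Interface

Orientations are given as a unit quaternion [w, x, y, z].
In Python, from cell import env, kin, camera, calibration, job gives the robot as it stands. The module is installed in compiled form; this text tells all that it offers. Calls block until the motion is done:
- env.reach(position, orientation): joint-space move of the TCP to a pose.
- env.movel(position, velocity=0.15, rot=None, stop_force=None): straight line of the TCP; rot=None keeps the orientation; velocity is the mean speed in m/s. With stop_force (N) it stops when the force on the tool has changed by that much, and returns True; else False.
- env.goto_joints(angles): joint-space move.
- env.grip(opening, f_grip=None): finger opening in m; f_grip is the grip in N (None keeps the last); returns when the fingers have stopped.
- env.dwell(seconds).
- kin.inverse_kinematics(position, orientation): joint angles nearest the present ones, or None.
- env.get_state(): the state.
- camera(name): name is "scene" or "top" or "wrist"; returns (picture, depth): 384x512x3 uint8, blue, green, red; 384x512 float32, m along the optical axis (not along the pixel's ray), 0 where there is no reading.
- calibration(name): a dict with "fx", "fy", "cx", "cy" (pixels), "rvec" (rotation vector, rad) and "tvec" (3), from world to camera coordinates, as OpenCV has them. Camera axes: x right, y down, z forward; pixel columns grow to the right and rows downward; lengths in m; the calibration is good to about 2 mm. A picture is of the moment at which its call begins: read the wrist's pose just before it. calibration takes no time and is no camera call; for the wrist camera it gives the pose at the moment of the call.
A pose or a line that the arm cannot do raises env.PlanningError and nothing moves.
- job.job_done(): hands the job in; it is judged then, once.
The state is a dict: "time": time; "qpos": joint angles; "joint_velocities": joint speeds; "joint_torque": joint torques, N m; "tcp_pos": TCP position; "orientation": TCP orientation; "force": force on the tool from outside, world axes, zero at the start; "torque": the same for the moment, N m; "opening": finger opening in m; "gripper_force": force on a finger pad.
Only numpy, scipy, OpenCV 4.12 (cv2) and the standard library are available. Lean on these libraries where they do the work, as an engineer would, in place of code of your own. Each camera call takes 0.05 s, during which the arm holds its last target. There are 200 camera calls.

## Task

Pick up the yellow ear defenders lying on the potter's bench and hang them over the steel rail: middle of the headband on the bar, one ear cup on either side. The rail's height has been changed, so tip them well over towards hanging (clearly more than halfway from flat), feel your way down until the band rests gently on the bar, and only then let go; do not drop them on or press hard, and wait until they hang still. Leave the mug, the plaster mould and the knife as they are.

Things in the scene. Friction and masses are not known exactly. Their poses are not given: they have to be found in the camera images.
- ear_defenders: Rigid ear defenders lying on one side, 150 mm long, 152 wide, 64 thick, 0.24 kg. Origin: underside, mid length and width. +x points to the headband's crown, z is the thickness (up while lying). Yellow/black ear cups: x = -75 to -5 mm, |y| = 28 to 68, z = 0 to 64 (56 mm gap between them). Black band legs along x at |y| = 68 to 76. Between crown and cups it is empty.
- band_crown (a point): Middle of the inner face of the headband's crown (x = 67, y = 0, z = 32 mm in the ear defenders, same axes); this goes on the bar. The crown is a straight black strip along y, y = -60 to 60 mm, 8 mm thick (x = 67 to 75), 30 mm wide (z = 17 to 47). Within 22 mm of its middle a grey cushion forms a shallow V groove, its sides falling 30 degrees away from this point, which seats on the bar.
- rail_stand: Green stand fixed to the bench with a horizontal steel bar, 16 mm diameter. Origin on the bench right below the bar's middle; the bar runs along x from its free end, a red 24 mm ball at x = -112 mm (nearer the robot), to the post (40 mm thick, base 100 x 120 mm) at x = 150. A friction clamp sets the bar's height: its top is somewhere from 178 to 238 mm above the bench, this pose does not tell.
- mug: Bystander: grey clay mug, 76 mm wide, 110 mm high, handle on its +y side; origin under its centre.
- mould: Bystander: white plaster mould, 96 mm diameter, 75 mm high; origin under its centre.
- knife: Bystander: flat potter's palette knife lying on the bench, 180 mm long along its x axis; origin at its middle underneath.
Not all that is in view belongs to the job. What is shaped like the ear_defenders but purple is not meant.

How it is judged:
On the way:
1. held in the fingers, crown direction within 0.9 rad of vertical, band_crown over the bar (within 15 mm sideways, lined up within 0.3 rad), they touch the rail (over 0.7 N) for 0.2 s (contact force between ear_defenders and rail_stand above 0.7 N and contact force between the fingers and ear_defenders above 3 N and angle between ear_defenders's own x axis and vertical below 0.9 rad and angle between the y axis of ear_defenders and the y axis of rail_stand, either way round below 0.3 rad and y of band_crown in the frame of rail_stand between -0.015 and 0.015 m and x of band_crown in the frame of rail_stand between -0.11 and 0.12 m and z of band_crown in the frame of rail_stand between 0.17 and 0.265 m), for 0.2 s.
At the end, for the whole second after the job is handed in: Hanging at rest (under 60 mm/s, 0.8 rad/s) on the rail (contact over 0.7 N): band_crown within 12 mm of the bar sideways, -100 to 110 mm of its middle along it, 170 to 247 mm high; crown up, within 0.4 rad of vertical; z axis within 0.7 rad of the bar, so one cup hangs on either side (contact force between ear_defenders and rail_stand above 0.7 N and y of band_crown in the frame of rail_stand between -0.012 and 0.012 m and x of band_crown in the frame of rail_stand between -0.1 and 0.11 m and z of band_crown in the frame of rail_stand between 0.17 and 0.247 m and angle between ear_defenders's own x axis and vertical below 0.4 rad and angle between the z axis of ear_defenders and the x axis of rail_stand, either way round below 0.7 rad and linear speed of ear_defenders below 0.06 m/s and angular speed of ear_defenders below 0.8 rad/s); the robot touches nothing.
It fails at once if the ear defenders are pressed or dropped on the rail with more than 20 N (contact force between ear_defenders and rail_stand above 20 N).
It fails at once if the mug is moved more than 25 mm (distance of mug from where it was at the start of the episode above 0.025 m).
It fails at once if the mould is moved more than 25 mm (distance of mould from where it was at the start of the episode above 0.025 m).
It fails at once if the knife is moved more than 25 mm (distance of knife from where it was at the start of the episode above 0.025 m).
It also fails if it takes over 61 s, if anything falls off the work surface, if the arm or the gripper's body presses on something with over 40 N, if the wrist force passes 120 N, or if a joint passes its speed limit or range.

## Working session

There is one attempt and no reset: what is moved stays moved. The work goes in short steps, each a Python script; the robot and the scene stay as the last script left them, time stands still between calls to the robot, and variables do not carry over. Pictures are saved under pics/ and viewed, at most 10 in all, crops included, and the job is handed in when it is done.

```bash
mkdir -p pics; cat > h.py <<'E'
import numpy as np, cv2
from scipy.spatial.transform import Rotation as R
from cell import env, kin, camera, calibration, job
def world(c,u,v,d):
    K=c; p=np.stack([(u-K['cx'])/K['fx']*d,(v-K['cy'])/K['fy']*d,d],-1)
    M=cv2.Rodrigues(np.array(K['rvec'],float))[0]
    return (p-np.array(K['tvec']).ravel())@M
def cloud(name):
    c=calibration(name); im,d=camera(name)
    v,u=np.mgrid[:d.shape[0],:d.shape[1]]
    W=world(c,u.astype(float),v.astype(float),d.astype(float)); W[d==0]=np.nan
    return im,d,W
E
python3 - <<'E'
from h import *
ims=[]
for n in ('scene','top'):
    im,d,W=cloud(n); np.savez(f'{n}.npz',im=im,W=W); 
    cv2.imwrite(f'pics/{n}.png',cv2.resize(im,(800,600)))
    M=cv2.Rodrigues(np.array(calibration(n)['rvec'],float))[0]; print(n,-M.T@np.array(calibration(n)['tvec']).ravel(),M[2])
print(env.get_state())
E
```

```text
scene [ 1.22060522 -0.1119054   0.74475927] [-0.70211106  0.1855526  -0.68746657]
top [0.38845741 0.07166201 0.92215237] [ 0.13618859 -0.02615526 -0.9903376 ]
{'time': 0.1, 'qpos': array([-1.43109802,  0.47772085,  0.02234269,  1.55632978, -0.01150173,
        1.10928291, -0.0831033 ]), 'joint_velocities': array([ 0.00057274,  0.0001622 ,  0.00139003, -0.00337746,  0.00048223,
        0.00045434,  0.00037308]), 'joint_torque': array([ 3.68588386e-03, -5.97758782e+01,  1.61307704e+00, -2.81954366e+01,
        1.27253582e-02,  5.02334005e-03, -2.11368203e-06]), 'tcp_pos': array([0.1654597 , 0.65399314, 0.30303018]), 'orientation': array([-4.21564310e-05,  1.23574341e-01,  9.92334990e-01, -8.05268694e-04]), 'force': array([0.65420862, 0.22744589, 1.07140063]), 'torque': array([-0.01514021,  0.05998893,  0.02148152]), 'gripper_force': 0.0, 'opening': 0.08547720577369032}
```

View pics/scene.png

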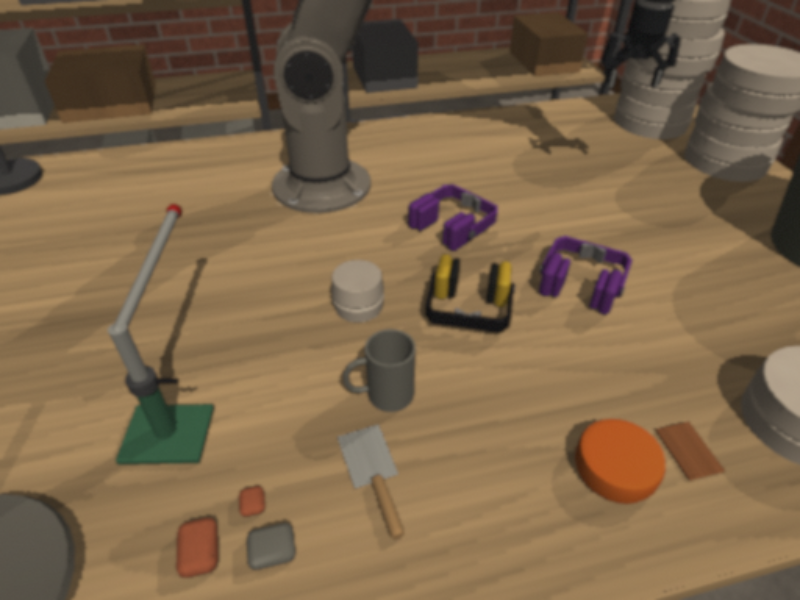

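View pics/top.png

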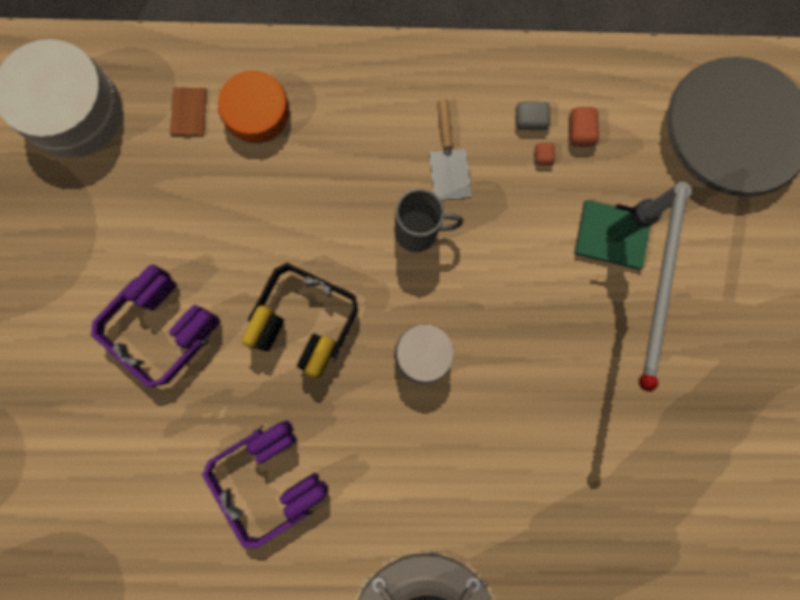

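The scene view shows the yellow defenders at about (470,295), the mould at (358,290), the mug at (390,370), the knife at (370,480) and the rail from ball (174,210) to post (120,330). In the top view (800x600), the defenders are at (305,320) with the crown at about (320,283), and the bar runs from ball (649,382) to post (682,190). Next I'll measure from the depth cloud and an enlarged crop.

```bash
python3 - <<'E'
from h import *
from scipy.optimize import least_squares, minimize
T=np.load('top.npz'); im,W=T['im'],T['W']
S=1.5625
reg=np.zeros(im.shape[:2],bool); reg[int(258/S):int(382/S),int(236/S):int(364/S)]=1
P=W[reg&(W[...,2]>0.012)]; print(len(P),P.min(0),P.max(0))
hsv=cv2.cvtColor(im,cv2.COLOR_BGR2HSV); ym=reg&(abs(hsv[...,0].astype(int)-25)<7)&(hsv[...,1]>170)&(W[...,2]>.03)
Y=W[ym]; print('yellow',len(Y),Y.mean(0),Y[:,2].max())
# occupancy fit: top-view footprint distance
def sd(p,c,h):
    q=abs(p-c)-h; return np.maximum(q,0).max(1)+0*q[:,0]
boxes=[((-.04,.048),(.035,.020)),((-.04,-.048),(.035,.020)),((.071,0),(.004,.060)),((.02,.072),(.05,.004)),((.02,-.072),(.05,.004))]
def f(a,Q):
    c,s=np.cos(a[2]),np.sin(a[2]); p=(Q[:,:2]-a[:2])@np.array([[c,-s],[s,c]])
    return np.min([sd(p,np.array(b[0]),np.array(b[1])) for b in boxes],0)
Q=P[P[:,2]>.025]
best=min((least_squares(f,[*Q[:,:2].mean(0)+0,y0],args=(Q,),loss='soft_l1',f_scale=.003) for y0 in (-.9,-.6,-.4,-.1)),key=lambda r:r.cost)
print('ear',best.x,best.cost,np.percentile(f(best.x,Q),[50,90,99]))
a=best.x;c,s=np.cos(a[2]),np.sin(a[2]);p=(Q[:,:2]-a[:2])@np.array([[c,-s],[s,c]])
print('local ext',p.min(0),p.max(0)); 
for lo,hi in((.06,.08),(-.08,0)): m=(p[:,0]>lo)&(p[:,0]<hi); print(lo,m.sum(),np.percentile(Q[m,2],[5,50,95]),p[m].min(0),p[m].max(0))
for n in('top','scene'):
    T2=np.load(n+'.npz'); i2,W2=T2['im'],T2['W']; h2=cv2.cvtColor(i2,cv2.COLOR_BGR2HSV)
    z=W2
    ok=(z[...,2]>.12)&(z[...,2]<.3)&(z[...,0]>.2)&(z[...,0]<.75)&(z[...,1]<-.1)&(z[...,1]>-.5)
    red=ok&((h2[...,0]<6)|(h2[...,0]>174))&(h2[...,1]>150)
    print(n,'ball',red.sum(),np.median(z[red],0),z[red].max(0))
    b=z[ok&~red]; print(len(b),b.min(0),b.max(0))
    for x0 in np.arange(.25,.75,.03):
        m=(b[:,0]>=x0)&(b[:,0]<x0+.03)
        if m.sum()>3: print(round(x0+.015,3),m.sum(),np.round(np.median(b[m],0),4),np.round(np.percentile(b[m,2],[5,95]),4))
for nm,(u0,v0,u1,v1) in dict(mug=(390,185,470,255),mould=(390,320,460,390)).items():
    q=W[int(v0/S):int(v1/S),int(u0/S):int(u1/S)].reshape(-1,3);q=q[q[:,2]>.05];print(nm,q.min(0),q.max(0))
cv2.imwrite('pics/crop.png',np.hstack([cv2.resize(im[160:248,148:236],(400,400),interpolation=2),cv2.resize(im[110:258,400:460],(243,400)) ,]))
E
```

```text
1605 [0.3966295  0.11416976 0.0127529 ] [0.58104447 0.29512396 0.0676063 ]
yellow 566 [0.45111136 0.21818951 0.06058094] 0.06760629832460303
ear [ 0.48544305  0.20686413 -0.43805772] 0.000503574191710292 [0.         0.00063286 0.00467974]
local ext [-0.0714591  -0.07789541] [0.07868519 0.0784623 ]
0.06 287 [0.03171513 0.04676786 0.04932193] [ 0.06011338 -0.07342434] [0.07868519 0.07567173]
-0.08 1018 [0.03729028 0.05995059 0.06503441] [-0.0714591  -0.07789541] [-2.55178513e-05  7.84623003e-02]
top ball 86 [ 0.39172127 -0.26335905  0.23494961] [ 0.39964185 -0.25656301  0.23952555]
1544 [ 0.3799404  -0.34516613  0.12025128] [ 0.66517574 -0.25477901  0.23695994]
0.385 33 [ 0.3897 -0.2604  0.229 ] [0.2237 0.2357]
0.415 134 [ 0.4154 -0.2692  0.2326] [0.2258 0.2354]
0.445 131 [ 0.4455 -0.2761  0.2323] [0.226  0.2353]
0.475 131 [ 0.4756 -0.2834  0.2325] [0.2259 0.2349]
0.505 124 [ 0.5055 -0.2901  0.2325] [0.2263 0.2353]
0.535 128 [ 0.5352 -0.2969  0.2326] [0.2259 0.2354]
0.565 122 [ 0.5651 -0.3041  0.2326] [0.2264 0.2351]
0.595 122 [ 0.5948 -0.3107  0.2324] [0.2263 0.2349]
0.625 293 [ 0.633
[... 225 characters left out ...]
683163  -0.25657779  0.23946077]
0.385 25 [ 0.3947 -0.261   0.2316] [0.2203 0.2391]
0.415 63 [ 0.414  -0.2695  0.2319] [0.225  0.2345]
0.445 63 [ 0.4461 -0.2766  0.2323] [0.2246 0.2345]
0.475 64 [ 0.474  -0.2833  0.2324] [0.2256 0.2344]
0.505 78 [ 0.5048 -0.2901  0.2322] [0.2256 0.2348]
0.535 81 [ 0.5361 -0.2969  0.2325] [0.2239 0.2348]
0.565 90 [ 0.5665 -0.304   0.2324] [0.2259 0.2346]
0.595 93 [ 0.5957 -0.3108  0.2325] [0.2245 0.2349]
0.625 121 [ 0.6274 -0.3177  0.2317] [0.1395 0.2344]
0.655 743 [ 0.6558 -0.3227  0.1657] [0.1266 0.2314]
mug [ 0.6113988  -0.05533423  0.05007715] [0.68586767 0.05542485 0.113487  ]
mould [ 0.39038499 -0.03671601  0.05000324] [0.47773806 0.05323926 0.08011194]
```

View pics/crop.png

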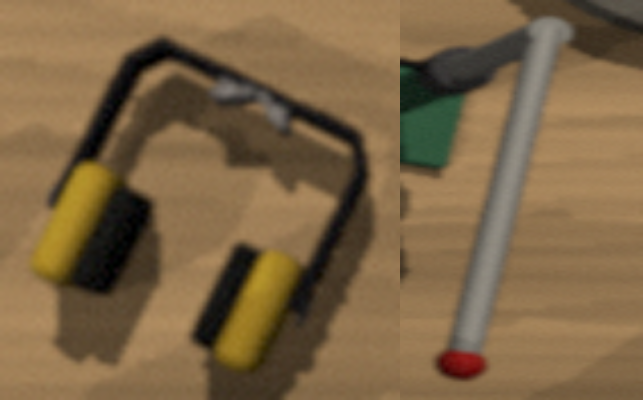

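The crop agrees with the fit: the crown's corners are at (160,45) and (355,135) and the cushion is at (250,100). The bar is straight, with its top at about 0.2345 and yaw -0.227. I'll grip the left band leg (y=+72 mm), so the gripper stays clear of the bar when tipped. IK comes first.

```bash
cat >> h.py <<'E'
GX=0.025; GY=0.072; GZ=0.032   # grasp point in the ear defenders
YAW_B=-0.2273; RO=np.array([0.504,-0.290,0])  # rail
RX=np.array([np.cos(YAW_B),np.sin(YAW_B),0]); BAR=0.2345
def pose(origin,yaw,th,sgn,crown=False):
    """TCP pose for the ear defenders: origin (or band_crown) position, heading yaw, tipped up by th"""
    D=R.from_euler('z',yaw).as_matrix()@R.from_euler('y',-th).as_matrix()
    g=np.array([GX,GY,GZ])-(np.array([.067,0,.032]) if crown else 0)
    Tm=np.c_[-sgn*D[:,0],sgn*D[:,1],-D[:,2]]
    p=np.array(origin)+D@g-0.054*Tm[:,2]
    q=R.from_matrix(Tm).as_quat(); return p,q[[3,0,1,2]]
EAR=np.array([.4854,.2069,0]); EYAW=-.438
E
python3 - <<'E'
from h import *
np.set_printoptions(precision=2,suppress=True)
for sgn in (1,-1):
    print('grasp',sgn,*pose(EAR,EYAW,0,sgn)[:1],kin.inverse_kinematics(*pose(EAR,EYAW,0,sgn)))
    for th in (60,75,85,90):
        for c in (-.03,0.02,.06):
            o=RO+c*RX; o[2]=BAR
            r=[]
            for dz in (0,.06):
                p,q=pose(o+[0,0,dz],YAW_B,np.radians(th),sgn,True); r.append(kin.inverse_kinematics(p,q))
            print(th,c,*r)
E
```

```text
grasp 1 [0.54 0.26 0.09] [-0.7   0.64  0.2   1.9  -0.2   0.62  0.75]
60 -0.03 None None
60 0.02 None None
60 0.06 None [ 1.37  0.39 -1.16  2.37  2.79  0.5  -0.94]
75 -0.03 None None
75 0.02 None None
75 0.06 None None
85 -0.03 None None
85 0.02 None None
85 0.06 None None
90 -0.03 None None
90 0.02 None None
90 0.06 [ 1.37  1.3  -1.17  2.43  3.41  1.3  -0.48] None
grasp -1 [0.54 0.26 0.09] [-1.33  1.15  1.26  1.94 -1.26  1.15 -1.53]
60 -0.03 None None
60 0.02 None None
60 0.06 None [ 1.37  0.39 -1.16  2.37  2.79  0.5   2.2 ]
75 -0.03 None None
75 0.02 None None
75 0.06 None None
85 -0.03 None None
85 0.02 None None
85 0.06 None None
90 -0.03 None None
90 0.02 None None
90 0.06 None None
```

```bash
python3 - <<'E'
import h; from h import *
import time
np.set_printoptions(precision=2,suppress=True)
t0=time.time()
for gy in (.072,-.072):
  h.GY=gy
  for flip in (0,np.pi):
    for th in (50,60,70,80,90):
      s=''
      for c in (-.07,-.04,-.01,0.02,.05,.08):
        for dy in (-.25,0,.25):
          o=RO+c*RX; o[2]=BAR
          sg=[[kin.inverse_kinematics(*pose(o+[0,0,dz],YAW_B+flip+dy,np.radians(th),sgn,True)) is not None for dz in (0,.04)] for sgn in (1,-1)]
          s+=str(int(np.sum(sg)))
        s+=' '
      print(gy,round(flip,1),th,s)
print(time.time()-t0)
E
```

```text
0.072 0 50 000 000 000 424 444 444 
0.072 0 60 000 000 000 000 204 444 
0.072 0 70 000 000 000 000 000 404 
0.072 0 80 000 000 000 000 000 004 
0.072 0 90 000 000 000 000 002 424 
0.072 3.1 50 444 244 024 003 000 000 
0.072 3.1 60 014 004 000 000 000 000 
0.072 3.1 70 001 000 000 000 000 000 
0.072 3.1 80 000 000 000 000 000 000 
0.072 3.1 90 000 000 000 000 000 000 
-0.072 0 50 024 044 244 444 444 444 
-0.072 0 60 004 004 044 044 444 444 
-0.072 0 70 004 004 004 044 244 444 
-0.072 0 80 004 004 004 044 044 344 
-0.072 0 90 004 004 014 044 244 444 
-0.072 3.1 50 444 244 024 004 002 000 
-0.072 3.1 60 004 002 000 000 000 000 
-0.072 3.1 70 000 000 000 000 000 000 
-0.072 3.1 80 000 000 000 000 000 000 
-0.072 3.1 90 000 000 000 000 000 000 
113.45330667495728
```

```bash
cat >> h.py <<'E'
def fk(q,P,S,pts=False):
    """fitted model: alternating z and y axes, offsets along each"""
    T=np.eye(3);p=np.array([0,0,0.]);out=[]
    D=P[:21].reshape(7,3); O=P[21:28]
    for i in range(7):
        T=T@R.from_rotvec((S[i]*q[i]+O[i])*(np.array([0,0,1.]) if i%2==0 else np.array([0,1.,0]))).as_matrix()
        p=p+T@D[i]; out.append(p)
    return (T,p,np.array(out)) if pts else (T,p)
E
cat > fit.py <<'E'
import h; from h import *
from scipy.optimize import least_squares
import itertools
rng=np.random.default_rng(0); data=[]
st=env.get_state(); data.append((st['qpos'],st['tcp_pos'],R.from_quat(st['orientation'][[1,2,3,0]]).as_matrix()))
h.GY=-.072
while len(data)<22:
    k=rng.integers(3); yw=rng.uniform(-.5,.5)
    if k==0: p,q=pose([rng.uniform(.45,.6),rng.uniform(-.3,.3),rng.uniform(.0,.2)],yw,rng.uniform(0,.5),rng.choice([1,-1]))
    else: p,q=pose(RO+RX*.06+[0,0,.27+rng.uniform(-.02,.05)],YAW_B+.1+rng.uniform(-.1,.15),rng.uniform(.6,1.5),rng.choice([1,-1]),True)
    s=kin.inverse_kinematics(p,q)
    if s is not None: data.append((np.array(s),p,R.from_quat(q[[1,2,3,0]]).as_matrix()))
best=None
for s in itertools.product((1,-1),repeat=3):
    S=np.array([-1,1,s[0],1,s[1],1,s[2]])
    P0=np.zeros(28); P0[[2,8,14,20]]=.3,.3,.3,.2
    def f(P):
        r=[]
        for q,p,M in data:
            T,x=fk(q,P,S); r+=[*(x-p),*(.3*(T-M)).ravel()]
        return np.array(r)
    r=least_squares(f,P0,max_nfev=25)
    if best is None or r.cost<best[0]: best=(r.cost,r.x,S)
    print(S,r.cost,abs(r.fun).max())
np.savez('fk.npz',P=best[1],S=best[2]); np.set_printoptions(precision=3,suppress=True); print(best[1][:21].reshape(7,3),best[1][21:])
for d in data[::4]: print(d[0])
E
time python3 fit.py
```

```text
[-1  1  1  1  1  1  1] 2.168321351628528 0.593082053210321
[-1  1  1  1  1  1 -1] 1.0556813606896214 0.39270687468648113
[-1  1  1  1 -1  1  1] 1.9911656149324417 0.5109620213970258
[-1  1  1  1 -1  1 -1] 0.7647195118292152 0.30729485775263354
[-1  1 -1  1  1  1  1] 2.1684303789586683 0.5936085012388189
[-1  1 -1  1  1  1 -1] 2.7787278038316097 0.5686937719072327
[-1  1 -1  1 -1  1  1] 1.331059634322206 0.4958669788583192
[-1  1 -1  1 -1  1 -1] 1.9338452161358856e-19 1.277033478963574e-10
[[ 0.     1.833  0.287]
 [ 0.    -1.864 -1.246]
 [-0.     3.172  1.787]
 [ 0.    -3.203 -0.967]
 [ 0.     0.521  1.439]
 [ 0.    -0.521 -0.678]
 [ 0.     0.     0.933]] [ 0.     0.    -0.     0.    -0.    -0.     1.571]
[-1.431  0.478  0.022  1.556 -0.012  1.109 -0.083]
[-0.501  0.705  0.814  2.122 -0.932  0.645 -0.563]
[-0.341  0.431  0.71   2.045 -0.512  0.652 -1.02 ]
[ 1.69   0.711 -1.184  2.268  3.197  0.415 -0.871]
[-0.132  0.731  1.277  2.216  4.344  1.313  0.611]
[-0.142  0.548  0.568  1.856 -0.649  0.73   2.678]
real	0m28.023s
user	0m26.518s
sys	0m0.306s
```

The kinematics fit is exact: links of 0.541, 0.472 and 0.255 m, shoulder at 0.287. Next I'll plan the hang on the right leg, with checks on link and bar clearance.

```bash
cat >> h.py <<'E'
import os
from scipy.optimize import least_squares
LIM=np.array([[-2.96,2.96],[-.34,2.1],[-1.41,1.46],[.24,2.44],[-1.37,4.51],[.17,1.92],[-2.96,2.96]])
SG=[-1,1,-1,1,-1,1,-1]
def rz(a): c,s=np.cos(a),np.sin(a); return np.array([[c,-s,0],[s,c,0],[0,0,1]])
def ry(a): c,s=np.cos(a),np.sin(a); return np.array([[c,0,s],[0,1,0],[-s,0,c]])
def links(q):
    a=np.array(SG)*q; T=rz(a[0])@ry(a[1]); S=np.array([0,0,.287])
    E=S+T@[0,-.0306,.541]; T=T@rz(a[2])@ry(a[3]); 
    W=E+T@[0,-.0306,.472]; T=T@rz(a[4])@ry(a[5])@rz(a[6]+np.pi/2); return S,E,W,W+T@[0,0,.255],T
def ik(p,q,seed,m=.04):
    M=R.from_quat(np.array(q)[[1,2,3,0]]).as_matrix()
    def f(x): L=links(x); return np.r_[L[3]-p,.3*(L[4]-M).ravel(),1e-4*(x-seed)]
    r=least_squares(f,np.clip(seed,LIM[:,0]+m,LIM[:,1]-m),bounds=(LIM[:,0]+m-1e-6,LIM[:,1]-m+1e-6),max_nfev=40)
    return r.x if abs(r.fun[:12]).max()<1.5e-3 else None
def segd(a,b,c,d,n=25):
    t=np.linspace(0,1,n)[:,None]; return np.linalg.norm((a+(b-a)*t)[:,None]-(c+(d-c)*t)[None],axis=2).min()
B0=RO-.124*RX+[0,0,BAR-.008]; B1=RO+.15*RX+[0,0,BAR-.008]
def barclear(q):
    S,E,W,T,_=links(q); return segd(E,W,B0,B1),segd(W,T,B0,B1)
E
cat > plan.py <<'E'
import h; from h import *
np.set_printoptions(precision=3,suppress=True)
h.GY=-.072; F=np.load('fk.npz'); q0=env.get_state()['qpos']
print('model check',links(q0)[3],env.get_state()['tcp_pos'])
rng=np.random.default_rng(1); out=[]
for th in (75,85):
  for c in (.03,.06,.08):
    for dy in (0,.12):
      for sgn in (1,-1):
        o=RO+c*RX+[0,0,BAR]; p,q=pose(o,YAW_B+dy,np.radians(th),sgn,True); p2=p+[0,0,.08]
        for _ in range(12):
            s=ik(p,q,rng.uniform(LIM[:,0],LIM[:,1]))
            if s is None: continue
            s2=ik(p2,q,s)
            if s2 is None or abs(s2-s).max()>.8: continue
            fw,wt=barclear(s); out.append((min(fw,wt+.02),th,c,dy,sgn,s,s2,fw,wt))
out.sort(key=lambda o:-o[0])
seen=set()
for o in out:
    k=o[1:5]
    if k in seen: continue
    seen.add(k); print(*o[1:5],o[5],o[6],'fore %.3f wrist %.3f'%o[7:], 'E',links(o[5])[1],'W',links(o[5])[2])
import pickle; pickle.dump(out,open('plan.pkl','wb'))
E
time python3 plan.py
```

```text
model check [0.164 0.653 0.302] [0.165 0.654 0.303]
85 0.08 0.12 1 [ 0.817  0.738 -0.047  2.257  3.83   1.35  -1.639] [ 0.746  0.552  0.037  2.273  3.854  1.252 -1.791] fore 0.146 wrist 0.084 E [ 0.227 -0.286  0.687] W [ 0.265 -0.346  0.22 ]
85 0.08 0.12 -1 [ 1.318  0.84  -0.643  2.225  3.861  1.035  1.799] [ 1.369  0.662 -0.713  2.233  3.854  0.937  1.655] fore 0.146 wrist 0.084 E [ 0.071 -0.398  0.648] W [ 0.265 -0.346  0.22 ]
85 0.03 0.12 1 [ 0.227  0.981  0.762  2.379  3.714  1.88  -2.045] [ 0.139  0.794  0.907  2.395  3.82   1.748 -2.136] fore 0.144 wrist 0.084 E [ 0.431 -0.131  0.588] W [ 0.216 -0.335  0.22 ]
85 0.03 0.12 -1 [ 1.094  0.74  -0.288  2.325  3.908  1.28   1.643] [ 1.115  0.54  -0.317  2.336  3.919  1.164  1.487] fore 0.183 wrist 0.084 E [ 0.14  -0.338  0.687] W [ 0.216 -0.335  0.22 ]
85 0.06 0.12 -1 [0.129 1.047 0.851 2.334 3.628 1.88  0.974] [0.046 0.885 1.002 2.349 3.743 1.77  0.89 ] fore 0.116 wrist 0.084 E [ 0.461 -0.091  0.558] W [ 0.245 -0.342  0.22 ]
85 0.06 0.12 1 [ 1.505  0.926 -0.838  2.249  3.867  0.921 -1.205] [ 1.539  0.727 -0.893  2.258  3.854  0.857 
[... 2785 characters left out ...]
 3.811  1.175 -2.036] fore 0.152 wrist 0.072 E [ 0.32  -0.126  0.705] W [ 0.245 -0.304  0.274]
75 0.06 0 -1 [ 1.318  0.684 -0.683  2.334  3.593  0.902  1.846] [ 1.397  0.491 -0.77   2.318  3.629  0.756  1.669] fore 0.152 wrist 0.072 E [ 0.056 -0.339  0.706] W [ 0.245 -0.304  0.274]
75 0.08 0 1 [ 1.721  1.132 -1.303  2.277  3.139  0.663 -0.441] [ 1.739  0.847 -1.314  2.265  3.182  0.566 -0.747] fore 0.136 wrist 0.072 E [-0.104 -0.48   0.517] W [ 0.264 -0.308  0.274]
75 0.08 0 -1 [ 1.661  1.015 -1.193  2.28   3.274  0.688  2.47 ] [ 1.688  0.76  -1.219  2.267  3.308  0.587  2.203] fore 0.136 wrist 0.072 E [-0.072 -0.455  0.573] W [ 0.264 -0.308  0.274]
real	0m20.278s
user	0m20.621s
sys	0m0.229s
```

```bash
cat > path.py <<'E'
import h; from h import *
np.set_printoptions(precision=3,suppress=True)
h.GY=-.072; q0=env.get_state()['qpos']
C=.07; DY=.12; TH=np.radians(85); SGN=1
hang=RO+C*RX+[0,0,BAR]
seed=np.array([.8,.7,0,2.26,3.83,1.35,-1.64])
ph=ik(*pose(hang+[0,0,.09],YAW_B+DY,TH,SGN,True),seed)
hg=ik(*pose(hang,YAW_B+DY,TH,SGN,True),ph); print('ph',ph,'hg',hg,barclear(hg))
back=pose(hang,YAW_B+DY,TH,SGN,True); M=R.from_quat(back[1][[1,2,3,0]]).as_matrix()
print('retract',ik(back[0]-.09*M[:,2],back[1],hg))
# def corners in tool frame
pts=np.array([[x,y,z] for x in(-.075,0,.075) for y in(-.076,0,.076) for z in(0,.064)])
g=np.array([GX,h.GY,GZ]); loc=(pts-g)@np.diag([-SGN,SGN,-1.])+[0,0,.054]
def sim(a,b,n=40):
    r=[]
    for t in np.linspace(0,1,n):
        q=a+(b-a)*t; L=links(q); D=L[3]+loc@L[4].T
        # bar distance for def points approx, lowest z, elbow
        bd=min(np.linalg.norm(np.cross(D-B0,RX),axis=1)[(((D-B0)@RX)>-.03)].min(initial=9),9)
        r.append((t,*L[3],D[:,2].min(),L[2][2],bd,min(barclear(q)),L[4][2,2]))
    return np.array(r)
if __name__=='__main__':
    lifts=[]
    for _ in range(6):
        gq=kin.inverse_kinematics(*pose(EAR,EYAW,0,SGN))
    print('grasp',gq)
    for z in (.2,.3,.35):
        lq=ik(*pose(EAR+[0,0,z],EYAW,0,SGN),gq)
        if lq is None: print(z,'none');continue
        s=sim(lq,ph); print('lift',z,lq); print('t tcp  minz wristz bardef barlink toolz'); print(s[::4])
E
python3 path.py
```

```text
ph [ 0.761  0.523  0.034  2.289  3.87   1.243 -1.802] hg [ 0.828  0.735 -0.045  2.274  3.84   1.362 -1.633] (np.float64(0.1524722441228635), np.float64(0.08364902696577167))
retract [ 1.139  0.708 -0.221  2.387  4.     1.336 -1.522]
grasp [-0.559  0.53   0.204  2.143 -0.22   0.488  0.946]
lift 0.2 [-0.71   0.203  0.365  2.013 -0.089  0.941  0.835]
t tcp  minz wristz bardef barlink toolz
[[ 0.     0.478  0.131  0.286  0.2    0.541  0.391  0.409 -1.   ]
 [ 0.103  0.491 -0.012  0.274  0.133  0.514  0.222  0.272 -0.942]
 [ 0.205  0.5   -0.144  0.288  0.111  0.488  0.074  0.155 -0.783]
 [ 0.308  0.507 -0.254  0.319  0.129  0.462  0.019  0.099 -0.563]
 [ 0.41   0.518 -0.339  0.354  0.169  0.437  0.025  0.134 -0.328]
 [ 0.513  0.532 -0.396  0.381  0.213  0.413  0.056  0.167 -0.124]
 [ 0.615  0.547 -0.429  0.393  0.24   0.389  0.082  0.164  0.015]
 [ 0.718  0.557 -0.439  0.385  0.239  0.366  0.069  0.14   0.073]
 [ 0.821  0.555 -0.429  0.359  0.222  0.345  0.027  0.129  0.055]
 [ 0.923  0.536 -0.401  0.32   0.197  0.324  0.037  0.13  -0.017]]
lift 0.3 [-0.719  0.095  0.357  1.886 -0.036  1.1
[... 773 characters left out ...]
t tcp  minz wristz bardef barlink toolz
[[ 0.     0.478  0.131  0.436  0.35   0.691  0.409  0.455 -1.   ]
 [ 0.103  0.506 -0.02   0.412  0.264  0.647  0.241  0.322 -0.921]
 [ 0.205  0.518 -0.157  0.421  0.242  0.603  0.136  0.236 -0.712]
 [ 0.308  0.525 -0.268  0.45   0.271  0.559  0.06   0.225 -0.428]
 [ 0.41   0.533 -0.349  0.481  0.323  0.517  0.107  0.26  -0.138]
 [ 0.513  0.547 -0.402  0.5    0.361  0.475  0.155  0.261  0.098]
 [ 0.615  0.562 -0.43   0.495  0.363  0.436  0.164  0.218  0.234]
 [ 0.718  0.572 -0.438  0.464  0.332  0.399  0.126  0.172  0.255]
 [ 0.821  0.567 -0.429  0.409  0.277  0.364  0.057  0.145  0.176]
 [ 0.923  0.542 -0.402  0.34   0.219  0.332  0.025  0.139  0.033]]
```

```bash
cat > p2.py <<'E'
from path import *
for dz in (.14,.17,.2):
    p2=ik(*pose(hang+[0,0,dz],YAW_B+DY,TH,SGN,True),ph); print(dz,p2)
    if p2 is None: continue
    lq=ik(*pose(EAR+[0,0,.35],EYAW,0,SGN),env.get_state()['qpos']); s=sim(lq,p2); print(lq);print(s[::5,1:]); print(s.min(0)[4:8])
E
python3 p2.py
python3 - <<'E'
import h; from h import *
h.GY=-.072
p,q=pose(EAR,EYAW,0,1)
env.grip(.055)
env.reach(p+[0,0,.12],q)
env.movel(p+[0,0,.06],.15)
s=env.get_state(); print(s['time'],s['tcp_pos'],s['qpos'],s['opening'])
im,d,W=cloud('wrist'); cv2.imwrite('pics/w1.png',im)
E
```

```text
ph [ 0.761  0.523  0.034  2.289  3.87   1.243 -1.802] hg [ 0.828  0.735 -0.045  2.274  3.84   1.362 -1.633] (np.float64(0.1524722441228635), np.float64(0.08364902696577167))
retract [ 1.139  0.708 -0.221  2.387  4.     1.336 -1.522]
0.14 [ 0.718  0.411  0.085  2.28   3.906  1.165 -1.905]
[-0.837  0.057  0.474  1.815 -0.027  1.276  0.777]
[[ 0.478  0.131  0.436  0.35   0.691  0.409  0.455 -1.   ]
 [ 0.51  -0.057  0.42   0.263  0.644  0.216  0.3   -0.879]
 [ 0.522 -0.217  0.452  0.274  0.598  0.11   0.238 -0.572]
 [ 0.529 -0.33   0.501  0.346  0.551  0.127  0.277 -0.197]
 [ 0.543 -0.396  0.537  0.408  0.507  0.193  0.295  0.119]
 [ 0.561 -0.424  0.536  0.415  0.464  0.201  0.243  0.282]
 [ 0.569 -0.425  0.491  0.367  0.424  0.145  0.198  0.262]
 [ 0.549 -0.404  0.411  0.291  0.387  0.069  0.182  0.097]]
[0.23  0.36  0.004 0.136]
0.17 [ 0.687  0.347  0.12   2.268  3.933  1.116 -1.97 ]
[-0.837  0.057  0.474  1.815 -0.027  1.276  0.777]
[[ 0.478  0.131  0.436  0.35   0.691  0.409  0.455 -1.   ]
 [ 0.512 -0.058  0.424  0.268  0.649  0.218  0.302 -0.88 ]
 [ 0.524 -0.218  0.46   0.285  0.606
[... 397 characters left out ...]
 ]
[-0.837  0.057  0.474  1.815 -0.027  1.276  0.777]
[[ 0.478  0.131  0.436  0.35   0.691  0.409  0.455 -1.   ]
 [ 0.513 -0.059  0.428  0.273  0.653  0.221  0.304 -0.88 ]
 [ 0.526 -0.219  0.469  0.298  0.615  0.126  0.254 -0.573]
 [ 0.532 -0.331  0.529  0.386  0.578  0.164  0.304 -0.192]
 [ 0.543 -0.393  0.577  0.464  0.542  0.242  0.331  0.137]
 [ 0.558 -0.416  0.588  0.483  0.507  0.261  0.285  0.316]
 [ 0.565 -0.414  0.552  0.441  0.474  0.215  0.248  0.306]
 [ 0.548 -0.395  0.476  0.361  0.443  0.14   0.235  0.128]]
[0.271 0.42  0.064 0.188]
3.2667 [0.47771232 0.13133399 0.14617698] [-0.65961557  0.42583015  0.32545312  2.12618008 -0.22842379  0.6220285
  0.95839753] 0.05482277983223365
```

View pics/w1.png

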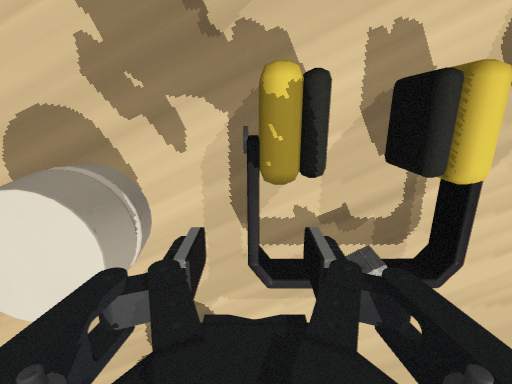

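The wrist view shows the leg running straight at column 254, centred between the finger pads (195 and 315), with the mould clear on the left. I'll descend, grip and lift.

```bash
python3 - <<'E'
import h; from h import *
h.GY=-.072
p,q=pose(EAR,EYAW,0,1)
print(env.movel(p,.06,stop_force=8))
env.grip(.0,80); s=env.get_state(); print(s['time'],s['tcp_pos'],s['opening'],s['gripper_force'])
env.movel(p+[0,0,.05],.1); env.movel(p+[0,0,.35],.25)
s=env.get_state(); print(s['time'],s['tcp_pos'],s['qpos'],s['opening'],s['gripper_force'],s['force'])
im,d,W=cloud('wrist'); cv2.imwrite('pics/w2.png',im)
E
```

```text
False
4.9583 [0.47753764 0.13111997 0.08625127] 0.0069758820566957645 78.63027334213257
6.9583 [0.47691731 0.1308715  0.43455405] [-0.78180855  0.05853819  0.41257467  1.81741208 -0.02412628  1.27327806
  0.76998564] 0.007177907042723166 77.91960954666138 [ 0.22924349 -0.17318671 -3.00953742]
```

View pics/w2.png

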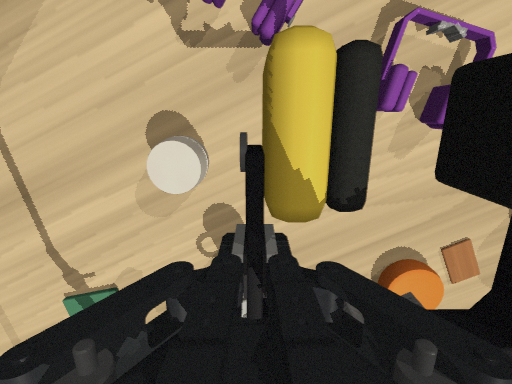

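The leg is gripped at column 255 with 7 mm of finger opening, and the near cup is visible at (300,125). Next is the transfer to high above the bar, followed by a check of the actual pose.

```bash
cat > go.py <<'E'
from path import *
q=env.get_state()['qpos']
p2=ik(*pose(hang+[0,0,.2],YAW_B+DY,TH,SGN,True),ph); s=sim(q,p2); print(s.min(0)[4:8])
env.goto_joints(p2)
tp,tq=pose(hang+[0,0,.2],YAW_B+DY,TH,SGN,True)
env.movel(tp,.1,rot=tq)
s=env.get_state(); print(s['time'],s['tcp_pos'],tp,s['orientation'],tq,s['opening'],s['gripper_force'],s['force'])
for n in('scene','top'):
    im,d,W=cloud(n); np.savez(n+'2.npz',im=im,W=W); cv2.imwrite(f'pics/{n}2.png',cv2.resize(im,(800,600)))
E
python3 go.py
```

```text
ph [ 0.761  0.523  0.034  2.289  3.87   1.243 -1.802] hg [ 0.828  0.735 -0.045  2.274  3.84   1.362 -1.633] (np.float64(0.1524722441228635), np.float64(0.08364902696577167))
retract [ 1.139  0.708 -0.221  2.387  4.     1.336 -1.522]
[0.268 0.42  0.064 0.188]
10.5833 [ 0.508 -0.371  0.397] [ 0.507 -0.371  0.397] [ 0.675  0.039  0.736 -0.036] [ 0.675  0.04   0.736 -0.036] 0.007075156933890261 78.34527969360352 [ 0.341 -0.017 -2.997]
```

View pics/scene2.png

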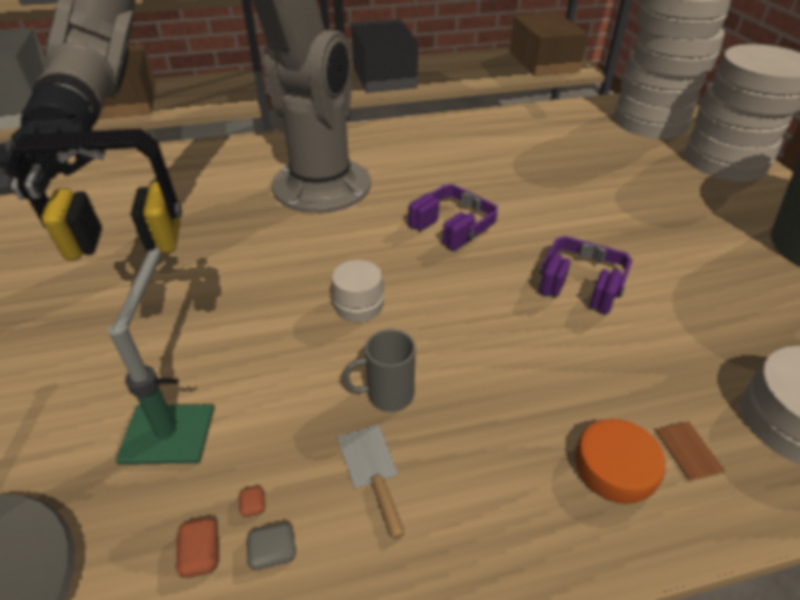

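The scene view shows the defenders upright above the bar (crown from about (40,140) to (145,135), cups at (75,225) and (155,215)). I'll fit their true pose from the two depth clouds.

```bash
cat > fitpose.py <<'E'
import sys; sys.stdout=open('/dev/null','w')
from path import *
sys.stdout=sys.__stdout__
boxes=np.array([[-.04,.048,.032,.035,.020,.032],[-.04,-.048,.032,.035,.020,.032],[.071,0,.032,.004,.06,.015],[.02,.072,.032,.045,.004,.015]])
D0=R.from_euler('z',YAW_B+DY).as_matrix()@R.from_euler('y',-TH).as_matrix()
def fit(files,crown):
    o=crown-D0@[.067,0,.032]; L=[]
    for f in files:
        Z=np.load(f); W=Z['W'].reshape(-1,3); l=(W-o)@D0
        k=(l[:,0]>-.095)&(l[:,0]<.095)&(abs(l[:,1])<.09)&(l[:,2]>-.03)&(l[:,2]<.08)
        k&=~((l[:,1]<-.04)&(l[:,0]>-.02))            # gripper side
        k&=~((abs(l[:,1])<.025)&(l[:,0]<.05))         # bar
        hsv=cv2.cvtColor(Z['im'],cv2.COLOR_BGR2HSV).reshape(-1,3)
        yel=(abs(hsv[:,0].astype(int)-25)<6)&(hsv[:,1]>150)
        blk=hsv[:,2]<70
        L.append(l[k&(yel|blk)])
    l=np.vstack(L)
    def f(a):
        p=R.from_rotvec(a[3:]).inv().apply(l-a[:3]-[0,0,.032])+[0,0,.032]
        r=[]
        for b in boxes:
            q=abs(p-b[:3])-b[3:]; r.append(np.linalg.norm(np.maximum(q,0),axis=1)+np.minimum(q.max(1),0))
        r=np.array(r); return r[np.argmin(abs(r),0),np.arange(len(p))]
    s=least_squares(f,np.zeros(6),loss='soft_l1',f_scale=.002); a=s.x
    Rd=D0@R.from_rotvec(a[3:]).as_matrix()
    c=o+D0@(a[:3]+[0,0,.032]+R.from_rotvec(a[3:]).apply([.067,0,0]))
    w=R.from_euler('z',-YAW_B).apply(c-RO)
    print(len(l),'med resid %.4f'%np.median(abs(s.fun)),'corr',a,'crown rail frame',w,'x-axis to vert %.3f'%np.arccos(Rd[2,0]),'y align %.3f'%np.arccos(abs(Rd[:,1]@[-RX[1],RX[0],0])),'z align %.3f'%np.arccos(abs(Rd[:,2]@RX)))
    return c
E
python3 - <<'E'
from fitpose import *
for f in (['top2.npz','scene2.npz'],['top2.npz'],['scene2.npz']): fit(f,hang+[0,0,.2])
E
```

```text
7047 med resid 0.0011 corr [ 0.003  0.     0.    -0.006  0.012  0.016] crown rail frame [0.07  0.002 0.437] x-axis to vert 0.101 y align 0.116 z align 0.151
3913 med resid 0.0009 corr [ 0.002  0.001 -0.002  0.005 -0.032  0.003] crown rail frame [0.07  0.001 0.437] x-axis to vert 0.056 y align 0.125 z align 0.137
3134 med resid 0.0010 corr [ 0.003 -0.     0.001 -0.01   0.026  0.016] crown rail frame [0.071 0.001 0.437] x-axis to vert 0.115 y align 0.113 z align 0.158
```

The pose matches the plan: 1–2 mm sideways, about 0.1 rad off vertical, alignment 0.12 rad. Now I'll lower it and feel for contact.

```bash
cat > down.py <<'E'
from fitpose import *
RY=np.array([-RX[1],RX[0],0])
tp,tq=pose(hang,YAW_B+DY,TH,SGN,True); tp=tp-.0015*RY
env.movel(tp+[0,0,.2],.1); env.movel(tp+[0,0,.02],.1); env.dwell(.3)
f0=env.get_state()['force']; print(env.get_state()['time'],env.get_state()['tcp_pos']-tp,f0)
hit=env.movel(tp+[0,0,-.015],.008,stop_force=2.0)
for _ in range(3):
    s=env.get_state(); print(hit,s['time'],s['tcp_pos']-tp,s['force']-f0,s['opening'],s['gripper_force']); env.dwell(.2)
for n in('scene','top'):
    im,d,W=cloud(n); np.savez(n+'3.npz',im=im,W=W)
    fit([n+'3.npz'],hang)
cv2.imwrite('pics/scene3.png',cv2.resize(np.load('scene3.npz')['im'][60:220,0:200],(750,600)))
E
python3 down.py
```

```text
13.1833 [ 0.   -0.    0.02] [ 0.092  0.514 -2.833]
True 15.5833 [ 0.    -0.     0.001] [-0.388 -0.137  4.134] 0.006860107286833458 78.40540409088135
True 15.7833 [0.    0.    0.001] [-0.144 -0.664  7.463] 0.006583252485777412 78.40051531791687
True 15.9833 [0. 0. 0.] [ 0.342 -0.475  6.936] 0.007041775762589548 78.39701056480408
1779 med resid 0.0010 corr [ 0.003 -0.001  0.001  0.002  0.018  0.004] crown rail frame [ 0.071 -0.001  0.238] x-axis to vert 0.106 y align 0.122 z align 0.161
1814 med resid 0.0011 corr [ 0.004 -0.    -0.001 -0.007 -0.039  0.008] crown rail frame [0.069 0.    0.238] x-axis to vert 0.049 y align 0.114 z align 0.123
```

View pics/scene3.png

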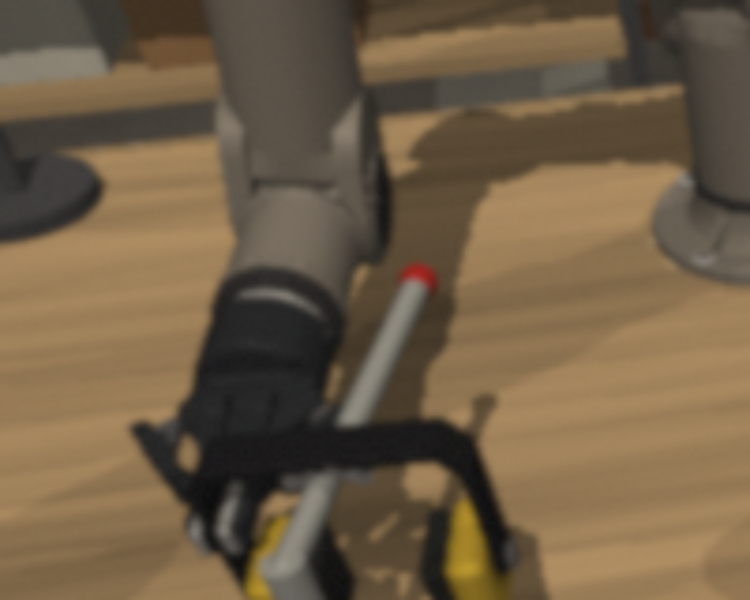

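The view shows the crown resting across the bar at (340,450) with one cup on each side. Contact has held at about 7 N for 0.4 s, so I'll release and check.

```bash
cat > rel.py <<'E'
from fitpose import *
env.grip(.035); env.dwell(.8)
s=env.get_state(); print(s['time'],s['opening'],s['force'])
for n in('scene','top'):
    im,d,W=cloud(n); np.savez(n+'4.npz',im=im,W=W); fit([n+'4.npz'],hang)
M=R.from_quat(s['orientation'][[1,2,3,0]]).as_matrix()
try: hit=env.movel(s['tcp_pos']-.09*M[:,2],.05,stop_force=6)
except env.PlanningError as e: hit=e
env.dwell(.8)
s=env.get_state(); print(hit,s['time'],s['tcp_pos'],s['force'])
for n in('scene','top'):
    im,d,W=cloud(n); np.savez(n+'5.npz',im=im,W=W); fit([n+'5.npz'],hang)
cv2.imwrite('pics/scene5.png',cv2.resize(np.load('scene5.npz')['im'][60:250,0:240],(758,600)))
E
python3 rel.py
```

```text
17.4667 0.035433337277837096 [-0.051  0.21   0.036]
1643 med resid 0.0010 corr [ 0.002 -0.006 -0.008 -0.002 -0.127  0.072] crown rail frame [ 0.07  -0.001  0.236] x-axis to vert 0.082 y align 0.140 z align 0.129
1564 med resid 0.0011 corr [ 0.002 -0.005 -0.01  -0.022 -0.209  0.065] crown rail frame [ 0.066 -0.001  0.235] x-axis to vert 0.138 y align 0.116 z align 0.161
False 20.3167 [ 0.418 -0.363  0.205] [ 0.457 -0.22   0.117]
1634 med resid 0.0011 corr [ 0.002 -0.006 -0.008 -0.002 -0.127  0.075] crown rail frame [ 0.07  -0.001  0.236] x-axis to vert 0.085 y align 0.141 z align 0.129
1542 med resid 0.0010 corr [ 0.003 -0.005 -0.011  0.005 -0.194  0.068] crown rail frame [ 0.068 -0.     0.236] x-axis to vert 0.127 y align 0.142 z align 0.169
```

View pics/scene5.png

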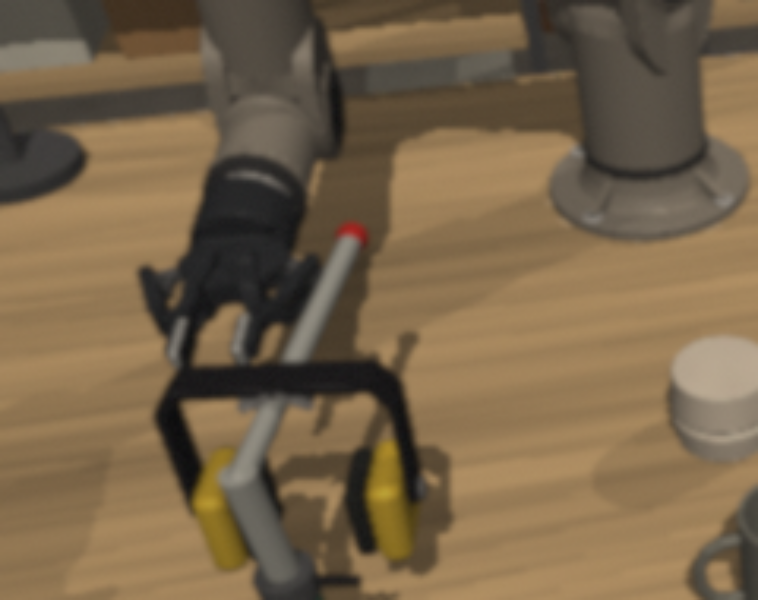

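The view shows the defenders hanging over the bar at (275,385), one cup on each side. The fingers are clear behind them, near (240,340), and the pose didn't change between the two checks. I'm handing in.

```bash
python3 -c "
from cell import env, job
env.dwell(1.0); print(job.job_done())"
```

```text
the job is handed in; nothing more can be done
None
```

The yellow ear defenders are hanging still on the rail with one cup on each side, the gripper is clear, and the job is handed in; the hand-in gave no verdict.

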